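# Load the sloping coffee-pod holder and shut its cover

## Robot

A 7-joint arm with a two-finger parallel gripper is mounted at the origin on a cart in front of the work surface, level with it; the furniture and walls round the work are solid. World frame = base frame: x ahead of the robot, y to its left, z up, the work surface at z = 0. Lengths are in m, angles in rad, forces in N, time in s.
With the tool pointing down it reaches from about 0.425 to 0.95 m from the base axis. Payload 4.7 kg.
Tool frame: the origin (TCP) lies on the front face of the gripper's body, between the roots of the fingers; the fingertips stand r.finger_overhang ahead of it and the grasp point (between the pads) lies 51 mm ahead of it (r.finger_overhang is the distance from the TCP to the fingertips, in m); z points along the fingers, y is the line along which they close (so a half turn about z gives the same grasp; the last joint's range is limited). The gripper opens to 87 mm and grips with 3 to 60 N. Pads are 19 mm wide; open, the fingers measure 117 mm over their backs; the gripper's body (75 mm by 190 mm) begins 51 mm behind the grasp point.
Start: joints at [1.102, 0.469, -0.049, 1.532, 0.024, 1.141, -0.082], TCP at [0.287, -0.611, 0.292] pointing down, gripper open.
Joint ranges: [-2.59, 2.59], [-0.33, 1.99], [-1.39, 1.29], [0.1, 2.45], [-1.04, 4.18], [0.21, 1.99], [-2.66, 2.66]. Speed limits (rad/s): [2.57, 2.57, 3.14, 3.14, 3.14, 3.14, 3.14].

## Interface

Orientations are given as a unit quaternion [x, y, z, w].
In Python, from rig import r gives the robot as it stands.
- The arm moves only by the tool arm_command, never from a script. Its argument "deltas" is a list of rows, each a list of 2 entries, a list of its own where there are three numbers: the shift along the world's x, y, z in cm, then the turn about the world's z in degrees. In form: [[[dx, dy, dz], twist], ...]. A call has 1 to 20 rows; each row is the pose to reach, as a shift and turn from the pose commanded when the call began; what a row does not reach only later rows make up. A row lasts 1/8 s, in which the tool goes at most 62.5 mm and 10.7 degrees, less where a joint would pass 70% of its speed; a pose out of reach is approached as far as the arm can. A call with a gripper value outside its range is refused whole. "jaw" is the opening, from 0 (shut) to 1 (fully open), set as the call begins (left out, the last holds). The fingers move at their own pace and stop on an object; the grip force is fixed at half the most. Time passes only in rows, so rows that repeat a pose let the fingers close. It gives the time, the measured TCP pose, the force and the opening at its end, in the units of the state.
- r.sense(): the state, without advancing time (a new reading comes with each control period).
- r.get_image(name): name is "scene" or "top"; returns a dict with "frame" (420x560x3 uint8, red, green, blue), "fx", "fy", "cx", "cy" (pixels), "rvec" (rotation vector, rad) and "tvec" (3), from world to camera coordinates, as OpenCV has them. Camera axes: x right, y down, z forward; pixel columns grow to the right and rows downward; lengths in m; the calibration is good to about 2 mm. A picture is of the moment at which its call begins. There is no depth.
- r.close_job(): hands the job in, once; it reports no verdict.
The state is a dict: "clock": time; "q": joint angles; "qd": joint speeds; "tau": joint torques, N m; "tcp_pos": TCP position; "eef_rot": TCP orientation; "contact_force": force on the tool from outside, world axes, zero at the start; "ft_torque": the same for the moment, N m; "finger_gap": finger opening in m.
Only numpy, scipy, OpenCV 4.12 (cv2) and the standard library are available. Lean on these libraries where they do the work, as an engineer would, in place of code of your own. Each camera call takes 0.05 s, during which the arm holds its last target. There are 200 camera calls.

## Task

Drop the two refillable coffee pods that stand on the worktop, cap up, into the sloping wooden holder: the wide pod in the wide pocket, the narrow pod in the narrow pocket, each fully home with its cap resting on the wood. Only when both are fully home (do not press them in with the cover), swing the holder's white cover down until it is fully shut. Do not knock over or push about the salt shaker, mug or glasses.

Things in the scene. Friction and masses are not known exactly. Their poses are not given: they have to be found in the camera images.
- wide_pod: the wider refillable coffee pod, loose, standing upright on the worktop: bare steel cylinder 36 mm across and 32 mm tall (foot edge chamfered), under a black ribbed screw cap 44 mm across and 10 mm tall that overhangs it all round; 42 mm tall in all, about 50 g. Origin: centre of the underside; z along its axis to the cap
- narrow_pod: the narrower refillable coffee pod, loose, standing upright on the worktop: bare steel cylinder 26 mm across and 32 mm tall (foot edge chamfered), under a black ribbed screw cap 34 mm across and 10 mm tall that overhangs it all round; 42 mm tall in all, about 35 g. Origin: centre of the underside; z along its axis to the cap
- wide_pod_seat (a point): point on the wide pod's axis at the underside of its cap, 32 mm above its foot
- narrow_pod_seat (a point): point on the narrow pod's axis at the underside of its cap, 32 mm above its foot
- pod_block: fixed sloping light-wood block of the pod holder, 80 (x) x 190 (y) x 42 mm, on a dark wood foot. Origin: centre of its flat top face, 68 mm above the worktop. x points up the slope (to the robot's left and away from it), y across it, z is the face's normal, 32 degrees from vertical, leaning to the low edge (to the robot's right). Two blind round bores 36 mm deep along z, mouths chamfered 2 mm
- wide_pocket (a point): centre of the mouth of the wide bore (40 mm across) in the block's top face, at y = +45 mm of the block; a seated wide pod hangs in it by its cap, pod axis along the block's z
- narrow_pocket (a point): centre of the mouth of the narrow bore (30 mm across), at y = -45 mm of the block; a seated narrow pod hangs in it by its cap, pod axis along the block's z
- cover (a joint): hinge of the white cover, rad: 0 = shut (lying over the block, parallel to its face), grows as it opens up and back; 2.13 = standing vertical, stop at 2.45. Stiff hinge (about 0.05 N m), it stays where it is left; no latch: pull it over from behind and press it down with under 5 N
- cover_hinge (a point): middle of the hinge axis, on the upper edge of the block's top face (x = +40 mm of the block); the axis runs along the block's y
- cover_tab (a point): middle of the finger tab (18 x 50 mm, 10 mm thick) on the cover's free edge, 95 mm from the hinge axis and 15 mm to the outside of the hinge plane. The cover is a shallow white tray, 86 mm long from the hinge, 202 mm wide, its outside face 20 mm off the hinge plane (the block's face when shut); the caps fit inside
- salt_shaker: salt shaker, 44 mm across, 90 mm tall, loose bystander; origin: centre of the underside
- mug: green mug, 86 mm across with a handle, 96 mm tall, loose bystander; origin: centre of the underside
- glass_stack: small stack of clear glasses, 66 mm across, 53 mm tall, loose bystander; origin: centre of the underside

How it is judged:
On the way:
1. both pods sit fully home in their own pockets, the cover not yet shut (distance between wide_pod_seat and wide_pocket below 0.005 m and angle between the z axis of each of wide_pod, narrow_pod and the z axis of pod_block, either way round below 0.15 rad and distance between narrow_pod_seat and narrow_pocket below 0.005 m and value of joint cover above 0.5 rad), for 0.2 s.
At the end, for the whole second after the job is handed in: each pod's cap underside is within 5 mm of the mouth centre of its own pocket, its axis within 0.15 rad of the pocket's, at rest; the cover is shut to within 0.06 rad (distance between wide_pod_seat and wide_pocket below 0.005 m and angle between the z axis of each of wide_pod, narrow_pod and the z axis of pod_block, either way round below 0.15 rad and distance between narrow_pod_seat and narrow_pocket below 0.005 m and value of joint cover below 0.06 rad and linear speed of each of wide_pod, narrow_pod below 0.02 m/s); the robot touches nothing.
It fails at once if the salt shaker is pushed away or knocked over (more than 30 mm) (distance of salt_shaker from where it was at the start of the episode above 0.03 m).
It fails at once if the mug is pushed away or knocked over (more than 30 mm) (distance of mug from where it was at the start of the episode above 0.03 m).
It fails at once if the stack of glasses is pushed away or knocked over (more than 30 mm) (distance of glass_stack from where it was at the start of the episode above 0.03 m).
It also fails if it takes over 67 s, if anything falls off the work surface, if the arm or the gripper's body presses on something with over 40 N, if the wrist force passes 120 N, or if a joint passes its speed limit or range.

## Working session

There is one attempt and no reset: what is moved stays moved. The work goes in short steps, Python scripts to look and compute and a tool call to move; the robot and the scene stay as the last step left them, time stands still between calls to the robot, and variables do not carry over. Pictures are saved under pics/ and viewed, on a budget of 13 in all, crops included, one or two more only if the job needs it, and the job is handed in when it is done.

Besides the shell and the picture viewer there is one more tool, called after "Request:" by a JSON object that holds its "name" and its "arguments", one argument or row to a line. arm_command: Moves the arm, as the interface text tells. Its arguments: {"type":"object","properties":{"deltas":{"type":"array","items":{"type":"array"}},"jaw":{"type":"number"}},"required":["deltas"]}

```bash
mkdir -p pics; ls
cat > h.py <<'E'
import numpy as np,cv2
from rig import r
def grab(n,save=None):
    d=r.get_image(n); 
    if save: cv2.imwrite('pics/'+save,d['frame'][:,:,::-1])
    return d
def cam(d):
    R=cv2.Rodrigues(np.array(d['rvec'],float))[0]; t=np.array(d['tvec'],float).ravel()
    return R,t,-R.T@t
def ray(d,u,v):
    R,t,C=cam(d); k=R.T@np.array([(u-d['cx'])/d['fx'],(v-d['cy'])/d['fy'],1]); return C,k
def onz(d,u,v,z):
    C,k=ray(d,u,v); return C+k*(z-C[2])/k[2]
def proj(d,P):
    R,t,C=cam(d); p=R@np.array(P,float)+t; return d['fx']*p[0]/p[2]+d['cx'],d['fy']*p[1]/p[2]+d['cy']
E
python3 - <<'E'
from h import *
for n in ('scene','top'):
    d=grab(n,n+'0.png'); print(n,d['fx'],d['cx'],d['cy'],cam(d)[2],cam(d)[0][2])
s=r.sense(); print(s,r.finger_overhang)
E
```

```text
pics
scene 494.05963157082186 278.07183134282235 207.93595055145195 [-0.03767936  0.63565187  0.70670127] [ 0.55382491 -0.63208437 -0.54198461]
top 516.0930789811802 287.3141744019863 204.91609754835918 [ 0.45879057 -0.06793994  1.35987056] [ 0.09548808 -0.02771679 -0.99504462]
{'clock': 0.1, 'q': array([ 1.10209116,  0.46936006, -0.04861907,  1.53359038,  0.02406589,
        1.14099513, -0.08229431]), 'qd': array([-8.65505039e-04, -1.47519978e-03, -6.04493412e-05, -2.73166798e-03,
        1.34250687e-03,  1.34793525e-03, -1.25425639e-03]), 'tau': array([ 1.11259778e-03, -5.09169173e+01, -8.13601725e-02, -2.36829436e+01,
       -6.15368946e-02,  3.43407830e-02,  2.21534356e-05]), 'tcp_pos': array([ 0.28724417, -0.61036213,  0.29129808]), 'eef_rot': array([ 9.75913705e-01,  2.18155124e-01, -2.02818659e-04, -8.61059670e-04]), 'contact_force': array([ 0.05305315, -0.0636386 ,  0.12934203]), 'ft_torque': array([-0.03770815, -0.01713801, -0.00271895]), 'finger_gap': 0.08684612648290028} 0.0697
```

```bash
sleep 3
```

```text
(no output)
```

View pics/scene0.png

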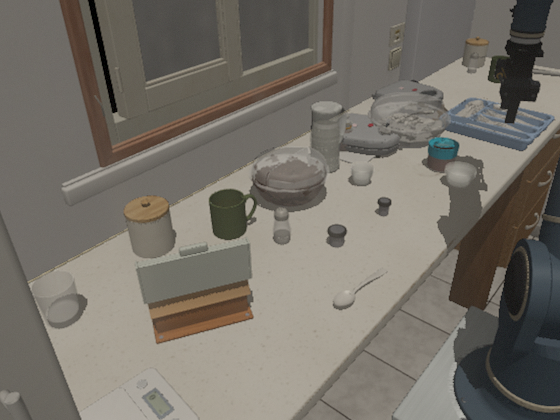

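View pics/top0.png

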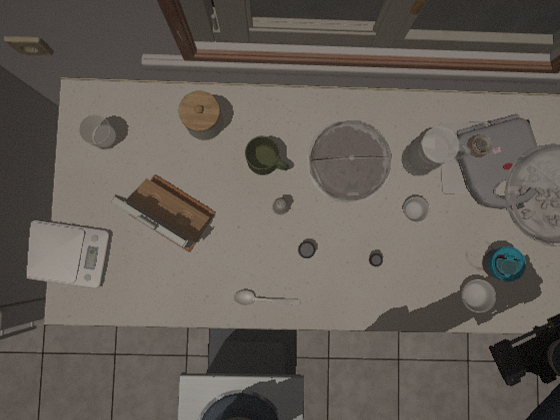

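The top view shows the wide pod near (307,249), the narrow pod near (376,259), the holder near (165,212) with its cover standing on the near-left side, the shaker at (280,205), the mug at (263,155) and the glasses at (98,131). I'll zoom in on the holder and measure the pods.

Run:
```python
from h import *
d=grab('top'); f=d['frame']; bgr=f[:,:,::-1]
c=np.clip(bgr[165:260,105:225].astype(float)*1.7,0,255).astype(np.uint8)
cv2.imwrite('pics/holder.png',cv2.resize(c,None,fx=6,fy=6,interpolation=cv2.INTER_CUBIC))
g=cv2.cvtColor(f,cv2.COLOR_RGB2GRAY)
for n,(u,v),D in(('wide',(307,249),22),('narrow',(376,259),18)):
    p=g[v-D:v+D,u-D:u+D]; m=(p<75).astype(np.uint8)
    k,l,st,ce=cv2.connectedComponentsWithStats(m); i=1+np.argmax(st[1:,4])
    q=max(cv2.findContours((l==i).astype(np.uint8),0,1)[0],key=len)
    e=cv2.minEnclosingCircle(q); U,V=ce[i]+[u-D,v-D]
    print(n,st[i],U,V,e,onz(d,U,V,.040), 'min',p.min(),'med',np.median(p))
    print(p[::2,::2])
s=grab('scene')
for n,P in (('w',onz(d,306.5,248.5,.042)),('n',onz(d,375.5,259,.042))): print(n,P,proj(s,P))
```

```text
wide [ 13  12  19  19 153] 307.8954248366013 247.05228758169935 ((22.7119197845459, 20.990066528320312), 10.167750358581543) [ 0.47882575 -0.15987302  0.04      ] min 28 med 131.0
[[129 132 131 129 130 133 132 132 128 132 128 134 131 130 132 131 132 130
  131 129 131 131]
 [131 131 128 129 131 132 129 132 131 131 132 130 132 132 132 131 131 129
  129 126 134 132]
 [130 130 131 131 131 131 129 130 131 128 132 129 132 130 131 125 126 131
  131 134 133 132]
 [131 130 130 134 129 133 130 131 131 131 130 131 132 132 130 129 134 131
  130 131 131 134]
 [130 134 131 131 123 132 127 132 130 128 132 129 131 131 131 128 131 128
  129 133 132 130]
 [132 134 129 131 129 132 132 130 131 131 132 133 136 130 128 131 131 132
  133 132 132 131]
 [130 130 130 131 129 132 129 130 133 129  99  65  64  66 104 137 130 132
  130 133 132 131]
 [131 133 132 129 130 129 130 131 132  54  49  53  57  73  69  88 128 130
  133 126 129 129]
 [136 133 130 128 129 133 132 130  46  48  73  73  57  39  67  72 112 132
  129 131 132 131]
 [132 132 132 133 130 131 131  89  55  86  85  85  83  78  41  69  84 130
  133 132
[... 2144 characters left out ...]
 43  76  80  82  37 114 131 128 128 130 128]
 [129 128 130 126 130 132 132  78  31  44  35  93 131 123 131 130 131 129]
 [131 128 131 130 130 128 131 131 130 124 119 132 127 130 132 134 129 129]
 [125 128 129 128 130 123 124 127 129 128 126 127 127 129 131 131 131 129]
 [126 126 127 134 132 129 132 128 128 127 130 127 132 130 132 127 132 128]
 [130 128 130 131 134 129 129 127 129 128 129 131 130 130 128 131 129 126]
 [133 128 129 127 128 129 131 129 128 129 129 130 130 126 128 129 125 129]]
w [ 0.4750308 -0.1562474  0.042    ] (np.float64(337.5038703606402), np.float64(228.9600735406421))
n [ 0.45263419 -0.33324981  0.042     ] (np.float64(385.00195452659034), np.float64(200.28577196046757))
```

View pics/holder.png

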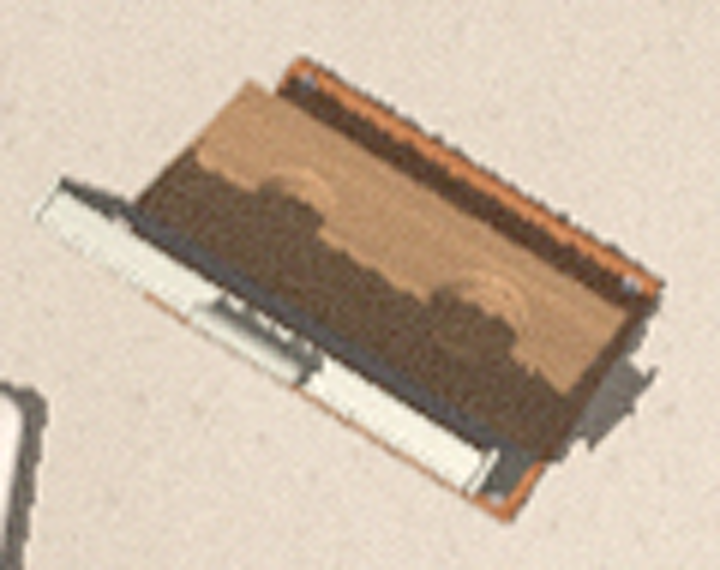

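Pockets sit at about (300,190) and (480,300) in the crop, partly in the cover's shadow. The wider one is on the right, and the slope falls to the upper right. I'll get the block pose from its low edge and check it by overlay.

```bash
cat >> h.py <<'E'
c32,s32=np.cos(np.radians(32)),np.sin(np.radians(32))
def axes(y):  # y: horizontal unit vec of block y
    y=np.array([y[0],y[1],0.])/np.hypot(*y[:2]); h=np.cross(y,[0,0,1]) # horizontal upslope
    return h*c32+np.array([0,0,s32]), y, np.array([0,0,c32])-h*s32
E
python3 - <<'E'
from h import *
d=grab('top'); s=grab('scene')
cv=lambda U,V:((U+.5)/6-.5+105,(V+.5)/6-.5+165)
zl=.068-.04*s32
A=onz(d,*cv(252,82),zl);B=onz(d,*cv(634,311),zl)
X,Y,Z=axes(B-A); print('AB',A,B,np.linalg.norm(B-A))
O=(A+B)/2+X*.04; print('O',O,'X',X,'Y',Y,'Z',Z)
print('yaw of Y',np.degrees(np.arctan2(Y[1],Y[0])))
W=onz(d,307,250,.042);N=onz(d,376,260,.042);print('W',W,'N',N)
th=np.linspace(0,6.283,60)
def ov(D,box,f,curves,gain):
    u0,v0,u1,v1=box; c=D['frame'][v0:v1,u0:u1,::-1].astype(float)/255
    c=(np.clip(c*gain,0,1)**.6*255).astype(np.uint8); c=cv2.resize(c,None,fx=f,fy=f,interpolation=cv2.INTER_CUBIC)
    for C in curves:
        q=np.array([proj(D,p) for p in C]); q=((q-[u0,v0]+.5)*f).astype(int)
        cv2.polylines(c,[q],False,(0,0,255),1)
    return c
mouth=lambda y,R:[O+Y*y+R*(np.cos(t)*X+np.sin(t)*Y) for t in th]
disc=lambda P,R:[[P[0]+R*np.cos(t),P[1]+R*np.sin(t),P[2]] for t in th]
rect=[O+X*a+Y*b for a,b in((-.04,-.095),(-.04,.095),(.04,.095),(.04,-.095),(-.04,-.095))]
cs=[mouth(.045,.022),mouth(-.045,.017),rect]
ps=[disc(W,.022),disc(N,.017),disc([*W[:2],.032],.022),disc([*N[:2],.032],.017)]
a=ov(d,(110,165,225,260),4,cs,1.5)
e=ov(s,(120,220,260,340),3,[rect],1.3)
b=ov(d,(290,235,390,275),4,ps,1.3); g=ov(s,(320,190,400,250),5,ps,1.3)
H=np.full((600,800,3),60,np.uint8)
for im,x,y in((a,0,0),(b,0,400),(g,400,300),(e[:300],465,0)):
    hh=min(im.shape[0],600-y);ww=min(im.shape[1],800-x); H[y:y+hh,x:x+ww]=im[:hh,:ww]
cv2.imwrite('pics/ov1.png',H)
E
```

```text
AB [0.6433416  0.25580561 0.04680323] [0.55016819 0.09053965 0.04680323] 0.1897211681075469
O [0.56720553 0.18983193 0.068     ] X [-0.73873402  0.41648244  0.52991926] Y [-0.4911071 -0.8710992  0.       ] Z [ 0.46161225 -0.26024711  0.8480481 ]
yaw of Y -119.41337379214984
W [ 0.47125413 -0.15760161  0.042     ] N [ 0.45012478 -0.33455342  0.042     ]
```

View pics/ov1.png

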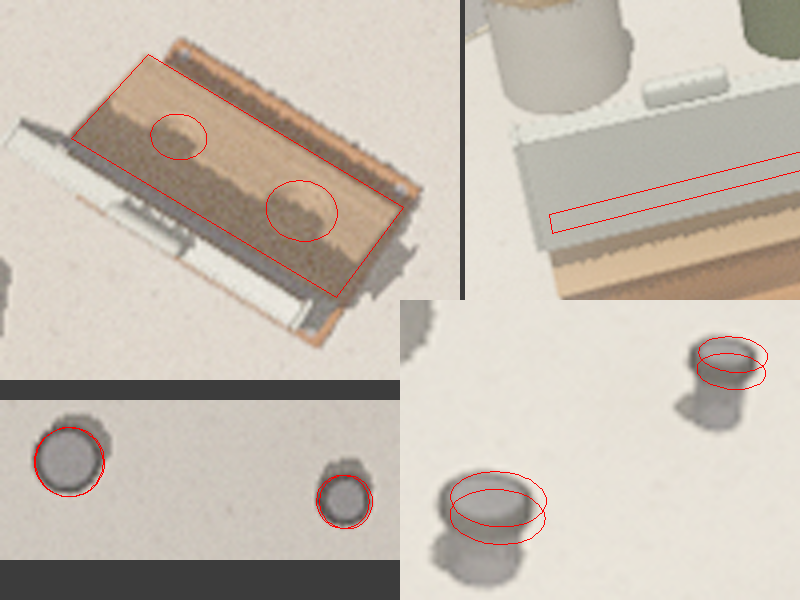

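Request:
{"name": "arm_command", "arguments": {
  "deltas": [
    [[18.6, 45.6, 0], 40],
    [[18.6, 45.6, 0], 80],
    [[18.6, 45.6, 0], 125.4],
    [[18.6, 45.6, 0], 125.4],
    [[18.6, 45.6, 0], 125.4],
    [[18.6, 45.6, 0], 125.4],
    [[18.6, 45.6, 0], 125.4],
    [[18.6, 45.6, 0], 125.4],
    [[18.6, 45.6, 0], 125.4],
    [[18.6, 45.6, 0], 125.4],
    [[18.6, 45.6, 0], 125.4],
    [[18.6, 45.6, 0], 125.4],
    [[18.6, 45.6, 0], 125.4],
    [[18.6, 45.6, 0], 125.4],
    [[18.6, 45.6, -5], 125.4],
    [[18.6, 45.6, -10], 125.4],
    [[18.6, 45.6, -15], 125.4],
    [[18.6, 45.6, -15], 125.4]
  ],
  "jaw": 1
}}

```text
clock: 2.55
tcp_pos: [0.4712, -0.1542, 0.1395]
eef_rot: [0.254, 0.967, 0.0, -0.004]
contact_force: [-0.0, -0.6, 0.9]
finger_gap: 0.0873
```

Run:
```python
from h import *
d=grab('top'); s=grab('scene')
S=r.sense(); T=np.array(S['tcp_pos']); print(T,S['eef_rot'],S['q'],S['clock'])
C1,k1=ray(d,147.1,221.3);C2,k2=ray(s,193,249)
M=np.stack([k1,-k2],1); t=np.linalg.lstsq(M,C2-C1,rcond=None)[0]
P=(C1+k1*t[0]+C2+k2*t[1])/2; O=np.array([.5672,.1898,.068]);X,Y,Z=axes((-.4911,-.8711))
q=[(P-O)@a for a in(X,Y,Z)]; print('tab',P,'gap',np.linalg.norm(C1+k1*t[0]-C2-k2*t[1]),'block',q)
for a in(1.9,2.0,2.13,2.3,2.45): # predicted tab
    e=-X*np.cos(a)+Z*np.sin(a); n=Z*np.cos(a)+X*np.sin(a)
    Pt=O+.04*X+.095*e+.015*n; print(a,Pt,proj(d,Pt),proj(s,Pt))
for b in(-.095,.095): print('back low',proj(s,O+.04*X-.042*Z+b*Y),'hinge',proj(s,O+.04*X+b*Y))
c=[]
for D,(u,v) in((d,(307,235)),(s,(340,215))):
    f=D['frame'][v-37:v+38,u-50:u+50,::-1]; c.append(cv2.resize(f,None,fx=8,fy=4*2,interpolation=cv2.INTER_CUBIC)[:,:])
    tip=T-[0,0,.0697]; print('tip mid px',proj(D,tip), 'W',proj(D,[.473,-.156,.042]))
cv2.imwrite('pics/hov.png',cv2.resize(np.vstack(c),(533,800))[:, :] if 0 else cv2.resize(np.hstack(c),(800,300)))
```

```text
[ 0.47428685 -0.15465355  0.14329793] [2.53909444e-01 9.67227817e-01 1.46581413e-04 5.67868185e-04] [ 0.6943792   0.44242207 -0.57527488  2.0611337   0.35533159  0.732872
  0.9528304 ] 2.65
tab [0.52684277 0.21709877 0.18351865] gap 0.002890183878573663 block [np.float64(0.10239825222593277), np.float64(-0.003960534206641031), np.float64(0.0722315655203794)]
1.9 [0.54373595 0.20302832 0.18511964] (np.float64(153.10472594231624), np.float64(213.5125526481869)) (np.float64(193.35975256336818), np.float64(240.94877893275853))
2.0 [0.53536361 0.2077484  0.18533785] (np.float64(150.80314328448222), np.float64(217.1359719819518)) (np.float64(194.4920773737129), np.float64(243.87444742612996))
2.13 [0.52452621 0.2138582  0.18418627] (np.float64(147.96846381458212), np.float64(221.87616138521705)) (np.float64(196.08207076928832), np.float64(248.39485860753499))
2.3 [0.51071631 0.22164381 0.18026802] (np.float64(144.6210930526402), np.float64(227.97164029571076)) (np.float64(198.31758730383248), np.float64(255.42090139603368))
2.45 [0.49916346 0.22815695 0.1746248 ] (np.float64(142.09126424318714), np.float64(233.09408125725022)) (np.float64(200.38229194287618), np.float64(262.51536860571764))
back low (np.float64(153.7847521474341), np.float64(319.67128021743144)) hinge (np.float64(148.84198074093302), np.float64(297.2776288947285))
back low (np.float64(253.09787060885108), np.float64(293.08273836836554)) hinge (np.float64(248.60337546383505), np.float64(271.88922408412935))
tip mid px (np.float64(306.70712326144996), np.float64(248.64816597526206)) W (np.float64(306.3866701669788), np.float64(249.29710229288787))
tip mid px (np.float64(337.9427427358457), np.float64(218.06951534229358)) W (np.float64(338.17002095097257), np.float64(229.32344251174013))
```

View pics/hov.png

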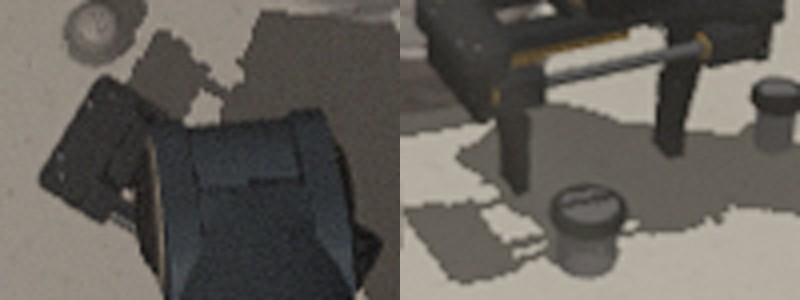

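The cover stands at about 2.13. In the scene crop the fingertip midpoint is at u≈337.9, as predicted, and the wide cap is centred at u≈337, so the tool is over the pod. The top camera looks biased by about 3 mm. Next: descend and grip the cap.

Request:
{"name": "arm_command", "arguments": {
  "deltas": [
    [[0.05, 0, -2], 0],
    [[0.05, 0, -4.1], 0],
    [[0.05, 0, -4.1], 0],
    [[0.05, 0, -4.1], 0]
  ]
}}

```text
clock: 3.15
tcp_pos: [0.4753, -0.1551, 0.1032]
eef_rot: [0.254, 0.967, -0.0, 0.002]
contact_force: [-0.1, -0.0, 1.2]
finger_gap: 0.0867
```

Request:
{"name": "arm_command", "arguments": {
  "deltas": [
    [[0, 0, 0], 0],
    [[0, 0, 0], 0],
    [[0, 0, 0], 0],
    [[0, 0, 0], 0],
    [[0, 0, 0], 0],
    [[0, 0, 0], 0]
  ],
  "jaw": 0
}}

```text
clock: 3.9
tcp_pos: [0.4739, -0.1547, 0.1012]
eef_rot: [0.254, 0.967, 0.0, -0.0]
contact_force: [-0.0, 0.0, 0.3]
finger_gap: 0.0431
```

Pod gripped. The tool stays vertical, so I'll tilt the pod about 32° in the grip by rolling it over its foot edge on the worktop.

Request:
{"name": "arm_command", "arguments": {
  "deltas": [
    [[0, 0, -0.15], 0],
    [[0, 0, -0.15], 0],
    [[0.23, -0.13, -0.03], 0],
    [[0.46, -0.26, 0.06], 0]
  ]
}}

```text
clock: 4.4
tcp_pos: [0.4786, -0.1574, 0.102]
eef_rot: [0.254, 0.967, 0.0, 0.0]
contact_force: [-0.5, 0.5, 1.4]
finger_gap: 0.0433
```

```bash
cat >> h.py <<'E'
def st():
    S=r.sense(); print(np.round(S['clock'],2),np.round(S['tcp_pos'],4),'F',np.round(S['contact_force'],1),'M',np.round(S['ft_torque'],2),'gap',round(S['finger_gap'],4))
def crop(n,u,v,w,h,f,name,gain=1.0):
    d=grab(n); c=d['frame'][v-h:v+h,u-w:u+w,::-1].astype(float)*gain
    cv2.imwrite('pics/'+name,cv2.resize(np.clip(c,0,255).astype(np.uint8),None,fx=f,fy=f,interpolation=cv2.INTER_CUBIC)); print('origin',u-w,v-h,f); return d
E
python3 -c "
from h import *
st()"
```

```text
4.4 [ 0.4786 -0.1574  0.102 ] F [-0.5  0.5  1.4] M [ 0.09 -0.13 -0.02] gap 0.0433
```

Request:
{"name": "arm_command", "arguments": {
  "deltas": [
    [[0, 0, -0.25], 0],
    [[0.25, -0.14, -0.15], 0],
    [[0.5, -0.28, -0.1], 0],
    [[0.75, -0.42, -0.07], 0],
    [[1.0, -0.56, -0.05], 0],
    [[1.25, -0.7, -0.05], 0],
    [[1.5, -0.84, -0.06], 0],
    [[1.75, -0.98, -0.1], 0],
    [[1.75, -0.98, -0.1], 0]
  ]
}}

```text
clock: 5.52
tcp_pos: [0.4955, -0.1665, 0.101]
eef_rot: [0.254, 0.967, 0.0, -0.001]
contact_force: [-3.9, 2.8, 8.4]
finger_gap: 0.0429
```

```bash
python3 -c "
from h import *
st(); S=r.sense(); s=grab('scene'); g=np.array(S['tcp_pos'])-[0,0,.064]; p=proj(s,g); print(p)
crop('scene',int(p[0]),int(p[1])+5,40,30,8,'tilt1.png',1.4)"
```

```text
5.52 [ 0.4955 -0.1665  0.101 ] F [-3.9  2.8  8.4] M [0.54 0.64 0.06] gap 0.0429
(np.float64(332.69797353639876), np.float64(225.58890680081078))
origin 292 200 8
```

View pics/tilt1.png

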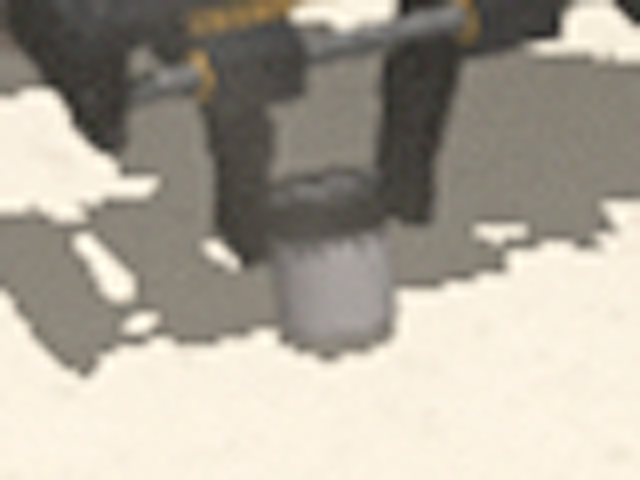

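The crop shows the cap's top ellipse flattened to about 0.3, so the pod has tilted roughly 18–20° the right way. I'll roll it further.

Request:
{"name": "arm_command", "arguments": {
  "deltas": [
    [[0, 0, -0.15], 0],
    [[0.25, -0.14, -0.15], 0],
    [[0.5, -0.28, -0.17], 0],
    [[0.75, -0.42, -0.2], 0],
    [[1.0, -0.56, -0.22], 0],
    [[1.0, -0.56, -0.22], 0]
  ]
}}

```text
clock: 6.38
tcp_pos: [0.5059, -0.1724, 0.0986]
eef_rot: [0.254, 0.967, 0.0, -0.0]
contact_force: [-2.5, 3.3, 5.1]
finger_gap: 0.043
```

```bash
python3 -c "
from h import *
st()"
```

```text
6.38 [ 0.5059 -0.1724  0.0986] F [-2.5  3.3  5.1] M [0.52 0.45 0.02] gap 0.043
```

Request:
{"name": "arm_command", "arguments": {
  "deltas": [
    [[0, 0, 6], 0],
    [[0, 0, 12.2], 0],
    [[0, 4, 12.2], 0],
    [[2, 10, 12.2], 0],
    [[4, 16, 12.2], 0],
    [[6, 22, 12.2], 0],
    [[7, 27, 12.2], 0],
    [[7, 31, 12.2], 0],
    [[7, 31, 12.2], 0],
    [[7, 31, 12.2], 0],
    [[7, 31, 12.2], 0]
  ]
}}

```text
clock: 7.75
tcp_pos: [0.5764, 0.1352, 0.2203]
eef_rot: [0.255, 0.967, -0.001, 0.0]
contact_force: [-1.0, 0.0, -0.3]
finger_gap: 0.043
```

```bash
python3 -c "
from h import *
st(); S=r.sense(); T=np.array(S['tcp_pos'])
im=[]
for n in('scene','top'):
    d=grab(n); p=proj(d,T-[0,0,.064]); u,v=int(p[0]),int(p[1]); print(n,p,'tip',proj(d,T-[0,0,.0697]),'orig',u-40,v-35)
    c=np.clip(d['frame'][v-35:v+45,u-40:u+40,::-1].astype(float)*1.5,0,255).astype(np.uint8); im.append(cv2.resize(c,(400,400),interpolation=cv2.INTER_CUBIC))
cv2.imwrite('pics/hov2.png',np.hstack(im))"
```

```text
7.75 [0.5764 0.1352 0.2203] F [-1.   0.  -0.3] M [ 0.07 -0.1   0.  ] gap 0.043
scene (np.float64(210.36851679257194), np.float64(230.20347892003107)) tip (np.float64(210.65817479613452), np.float64(232.60144236050894)) orig 170 195
top (np.float64(185.91560961525008), np.float64(201.29808945790035)) tip (np.float64(186.31796298804187), np.float64(201.5456193180852)) orig 145 166
```

View pics/hov2.png

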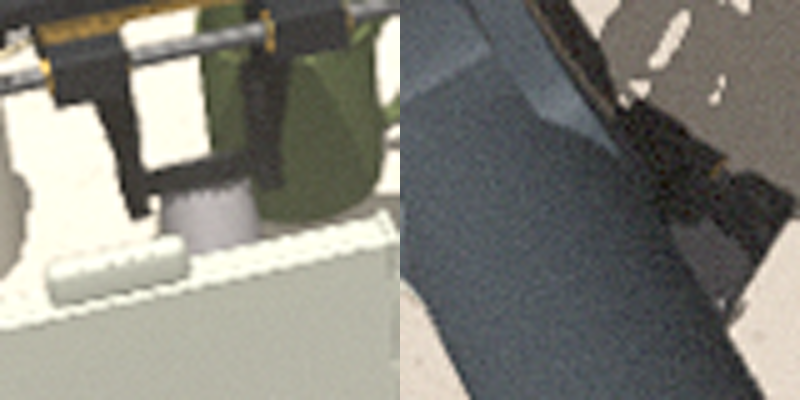

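The cap now looks edge-on, so the tilt is about 33°, with the cap centre at about (210,231) as predicted. Now I'll approach along the bore axis.

Request:
{"name": "arm_command", "arguments": {
  "deltas": [
    [[-0.5, 0.3, -2], 0],
    [[-0.9, 0.7, -4], 0],
    [[-0.95, 0.72, -5.3], 0],
    [[-0.95, 0.72, -5.3], 0]
  ]
}}

```text
clock: 8.35
tcp_pos: [0.5663, 0.1436, 0.1669]
eef_rot: [0.254, 0.967, -0.001, -0.001]
contact_force: [-0.6, 0.1, -0.9]
finger_gap: 0.043
```

Request:
{"name": "arm_command", "arguments": {
  "deltas": [
    [[-0.12, 0.06, -0.21], 0],
    [[-0.23, 0.13, -0.42], 0],
    [[-0.35, 0.19, -0.63], 0],
    [[-0.46, 0.26, -0.85], 0],
    [[-0.46, 0.26, -0.85], 0]
  ]
}}

```text
clock: 8.98
tcp_pos: [0.5639, 0.1461, 0.1605]
eef_rot: [0.254, 0.967, 0.0, 0.002]
contact_force: [2.6, -3.1, 5.3]
finger_gap: 0.0425
```

Request:
{"name": "arm_command", "arguments": {
  "deltas": [
    [[-0.05, -0.1, 0], 0],
    [[-0.1, -0.18, 0], 0],
    [[-0.1, -0.18, 0], 0],
    [[-0.1, -0.18, 0], 0]
  ]
}}

```text
clock: 9.48
tcp_pos: [0.5633, 0.1457, 0.1608]
eef_rot: [0.254, 0.967, 0.002, 0.003]
contact_force: [4.3, -1.3, 5.2]
finger_gap: 0.0431
```

Request:
{"name": "arm_command", "arguments": {
  "deltas": [
    [[0.07, -0.02, -0.05], 0],
    [[0.15, -0.05, -0.1], 0],
    [[0.22, -0.08, -0.15], 0],
    [[0.22, -0.08, -0.15], 0]
  ]
}}

```text
clock: 9.98
tcp_pos: [0.5632, 0.1446, 0.1579]
eef_rot: [0.254, 0.967, 0.0, 0.0]
contact_force: [1.2, -0.3, -0.2]
finger_gap: 0.043
```

```bash
cat >> h.py <<'E'
def blk(off=.0636,O=np.array([.5695,.1925,.068])):
    S=r.sense(); X,Y,Z=axes((-.4911,-.8711)); B=np.stack([X,Y,Z]); g=np.array(S['tcp_pos'])-[0,0,off]
    print('G in block mm',np.round(B@(g-O)*1e3,1),'F block',np.round(B@np.array(S['contact_force']),1),'M block',np.round(B@np.array(S['ft_torque']),2),'t',round(S['clock'],2))
E
python3 -c "
from h import *
blk()"
```

```text
G in block mm [-1.4 44.8 31.8] F block [-1.2 -0.3  0.5] M block [-0.19  0.47  0.07] t 9.97
```

The pod slipped into the mouth and the force vanished. I'll continue down the bore axis.

Request:
{"name": "arm_command", "arguments": {
  "deltas": [
    [[-0.12, 0.06, -0.21], 0],
    [[-0.23, 0.13, -0.42], 0],
    [[-0.35, 0.19, -0.63], 0],
    [[-0.46, 0.26, -0.85], 0],
    [[-0.46, 0.26, -0.85], 0]
  ]
}}

```text
clock: 10.6
tcp_pos: [0.558, 0.147, 0.1487]
eef_rot: [0.254, 0.967, -0.0, -0.001]
contact_force: [0.7, -0.8, -2.1]
finger_gap: 0.0428
```

```bash
python3 -c "
from h import *
blk()"
```

```text
G in block mm [-1.3 45.3 21.1] F block [-2.   0.4 -1.2] M block [0.01 0.29 0.04] t 10.6
```

Request:
{"name": "arm_command", "arguments": {
  "deltas": [
    [[-0.12, 0.06, -0.21], 0],
    [[-0.23, 0.13, -0.42], 0],
    [[-0.35, 0.19, -0.63], 0],
    [[-0.4, 0.22, -0.72], 0],
    [[-0.4, 0.22, -0.72], 0]
  ]
}}

```text
clock: 11.22
tcp_pos: [0.5544, 0.1492, 0.1419]
eef_rot: [0.254, 0.967, -0.0, -0.0]
contact_force: [1.3, -0.9, -1.6]
finger_gap: 0.0432
```

```bash
python3 -c "
from h import *
blk()"
```

```text
G in block mm [-1.5 45.2 13. ] F block [-2.2  0.1 -0.5] M block [ 0.1   0.38 -0.08] t 11.22
```

Request:
{"name": "arm_command", "arguments": {
  "deltas": [
    [[0, 0, 0], 0],
    [[0, 0, 0], 0],
    [[0, 0, 0], 0],
    [[0.3, -0.2, 2], 0],
    [[1, -0.6, 5], 0],
    [[2, -3, 8], 0],
    [[2, -8, 8], 0]
  ],
  "jaw": 0.75
}}

```text
clock: 12.1
tcp_pos: [0.5763, 0.0717, 0.2251]
eef_rot: [0.251, 0.968, 0.002, 0.003]
contact_force: [0.1, 0.2, -0.3]
finger_gap: 0.0652
```

```bash
python3 -c "
from h import *
st()"
```

```text
12.1 [0.5763 0.0717 0.2251] F [ 0.1  0.2 -0.3] M [ 0.05 -0.11  0.05] gap 0.0652
```

Request:
{"name": "arm_command", "arguments": {
  "deltas": [
    [[-3, -8, 0], 0],
    [[-6, -14, 0], 0],
    [[-8, -20, 0], 0],
    [[-10, -26, 0], 0],
    [[-12, -32, 0], 0],
    [[-12.3, -38, 0], 0],
    [[-12.3, -40.3, 0], 0],
    [[-12.3, -40.3, -4], 0],
    [[-12.3, -40.3, -8.5], 0],
    [[-12.3, -40.3, -8.5], 0],
    [[-12.3, -40.3, -8.5], 0]
  ]
}}

```text
clock: 13.48
tcp_pos: [0.4526, -0.3338, 0.1384]
eef_rot: [0.253, 0.967, -0.0, 0.001]
contact_force: [-0.5, 0.2, 0.7]
finger_gap: 0.0654
```

```bash
python3 -c "
from h import *
st(); S=r.sense(); T=np.array(S['tcp_pos']); X,Y,Z=axes((-.4911,-.8711)); O=np.array([.5695,.1925,.068])
s=grab('scene'); d=grab('top')
print('tip px',proj(s,T-[0,0,.0697]),'N px',proj(s,[.453,-.332,.042]))
print('top: wide cap expect',proj(d,O+.045*Y+.010*Z),'pocket n',proj(d,O-.045*Y))
f=lambda D,u,v,w,h,g:np.clip(D['frame'][v-h:v+h,u-w:u+w,::-1].astype(float)*g,0,255).astype(np.uint8)
a=cv2.resize(f(s,385,200,40,40,1.4),(400,400),interpolation=2); b=cv2.resize(f(d,175,215,40,40,1.8),(400,400),interpolation=2)
cv2.imwrite('pics/n1.png',np.hstack([a,b]))"
```

```text
13.48 [ 0.4526 -0.3338  0.1384] F [-0.5  0.2  0.7] M [ 0.09 -0.21 -0.01] gap 0.0654
tip px (np.float64(386.11260053698027), np.float64(191.1184423366152)) N px (np.float64(384.62047666957324), np.float64(200.44518544330904))
top: wide cap expect (np.float64(184.52097257375428), np.float64(214.16707695736585)) pocket n (np.float64(153.20974897845247), np.float64(197.7839575260344))
```

View pics/n1.png

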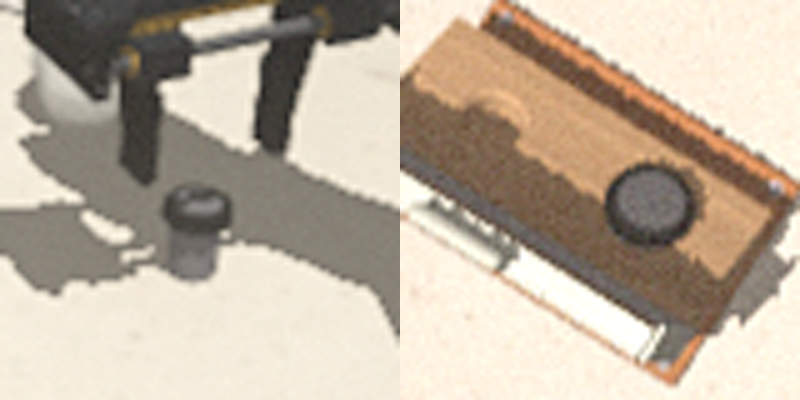

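The wide pod sits in its pocket, with the cap at top pixel (185,215.6) against an expected (184.5,214.2). The narrow cap, at scene (384.4,199), lies between the fingers. Next: descend, grip, and roll-tilt it.

Request:
{"name": "arm_command", "arguments": {
  "deltas": [
    [[0, 0.1, -2], 0],
    [[0, 0.1, -3.7], 0],
    [[0, 0.1, -3.7], 0],
    [[0, 0.1, -3.7], 0]
  ]
}}

```text
clock: 14.08
tcp_pos: [0.452, -0.3329, 0.1005]
eef_rot: [0.254, 0.967, -0.0, 0.0]
contact_force: [-0.6, 0.8, -0.2]
finger_gap: 0.065
```

Request:
{"name": "arm_command", "arguments": {
  "deltas": [
    [[0, 0, 0], 0],
    [[0, 0, 0], 0],
    [[0, 0, 0], 0],
    [[0, 0, 0], 0],
    [[0, 0, 0], 0],
    [[0, 0, 0], 0]
  ],
  "jaw": 0
}}

```text
clock: 14.82
tcp_pos: [0.4515, -0.3328, 0.1]
eef_rot: [0.254, 0.967, 0.0, 0.0]
contact_force: [-0.3, 0.6, 1.1]
finger_gap: 0.0329
```

Request:
{"name": "arm_command", "arguments": {
  "deltas": [
    [[0, 0, -0.3], 0],
    [[0, 0, -0.3], 0],
    [[0.22, -0.12, -0.22], 0],
    [[0.44, -0.24, -0.17], 0],
    [[0.66, -0.36, -0.13], 0],
    [[0.88, -0.5, -0.1], 0],
    [[1.1, -0.62, -0.1], 0],
    [[1.3, -0.74, -0.1], 0],
    [[1.5, -0.85, -0.12], 0],
    [[1.7, -0.96, -0.14], 0],
    [[1.9, -1.07, -0.17], 0],
    [[2.1, -1.18, -0.2], 0],
    [[2.3, -1.3, -0.23], 0],
    [[2.3, -1.3, -0.23], 0]
  ]
}}

```text
clock: 16.58
tcp_pos: [0.4745, -0.3457, 0.0977]
eef_rot: [0.254, 0.967, 0.0, -0.0]
contact_force: [-2.3, 1.0, 4.4]
finger_gap: 0.0331
```

```bash
python3 -c "
from h import *
st(); S=r.sense(); s=grab('scene'); p=proj(s,np.array(S['tcp_pos'])-[0,0,.064]); print(p)
crop('scene',int(p[0]),int(p[1])+3,30,25,9,'tilt2.png',1.5)"
```

```text
16.58 [ 0.4745 -0.3457  0.0977] F [-2.3  1.   4.4] M [0.44 0.53 0.02] gap 0.0331
(np.float64(379.6567869391576), np.float64(198.21382450522617))
origin 349 176 9
```

View pics/tilt2.png

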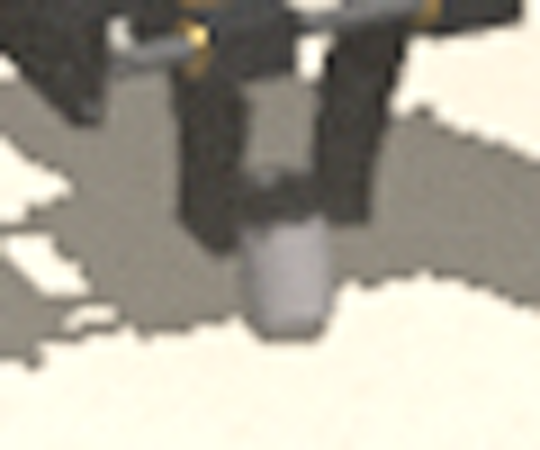

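The cap's visible band has shrunk to about 5 px from 11, so the tilt is roughly 25–30°. I'll roll it slightly more, then lift and carry.

Request:
{"name": "arm_command", "arguments": {
  "deltas": [
    [[0, 0, -0.1], 0],
    [[0.2, -0.11, -0.12], 0],
    [[0.4, -0.22, -0.14], 0],
    [[0.4, -0.22, -0.14], 0],
    [[0.4, -0.22, 6], 0],
    [[0.4, -0.22, 12.3], 0],
    [[0.4, -0.22, 12.3], 0]
  ]
}}

```text
clock: 17.55
tcp_pos: [0.4819, -0.3494, 0.2258]
eef_rot: [0.254, 0.967, -0.002, 0.006]
contact_force: [0.1, 0.4, 0.1]
finger_gap: 0.0328
```

```bash
python3 -c "
from h import *
st(); X,Y,Z=axes((-.4911,-.8711)); O=np.array([.5695,.1925,.068])
for L in(.070,.040): print(O-.045*Y-.0014*X+Z*L+[0,0,.0636])"
```

```text
17.55 [ 0.4819 -0.3494  0.2258] F [0.1 0.4 0.1] M [ 0.02 -0.17 -0.01] gap 0.0328
[0.62494677 0.21289946 0.19022148]
[0.61109835 0.22070678 0.16478004]
```

Request:
{"name": "arm_command", "arguments": {
  "deltas": [
    [[0, 6, 0], 0],
    [[0, 12, 0], 0],
    [[0, 18, 0], 0],
    [[0.5, 24, 0], 0],
    [[1, 30, 0], 0],
    [[3, 35.5, 0], 0],
    [[5, 41, 0], 0],
    [[8, 46, 0], 0],
    [[11, 51, 0], 0],
    [[14, 55, 0], 0],
    [[14.5, 56.2, 0], 0],
    [[14.5, 56.2, 0], 0],
    [[14.5, 56.2, 0], 0],
    [[14.5, 56.2, 0], 0]
  ]
}}

```text
clock: 19.3
tcp_pos: [0.6234, 0.2122, 0.2207]
eef_rot: [0.255, 0.967, -0.001, 0.0]
contact_force: [-1.4, 0.3, -1.8]
finger_gap: 0.0326
```

```bash
python3 -c "
from h import *
st(); S=r.sense(); T=np.array(S['tcp_pos'])
d=grab('scene'); p=proj(d,T-[0,0,.0636]); u,v=int(p[0]),int(p[1]); print(p,'tip',proj(d,T-[0,0,.0697]))
crop('scene',u,v+5,30,25,9,'hov3.png',1.5)"
```

```text
19.3 [0.6234 0.2122 0.2207] F [-1.4  0.3 -1.8] M [ 0.05 -0.15  0.05] gap 0.0326
(np.float64(163.22131431703826), np.float64(239.45501369224795)) tip (np.float64(163.70561466014937), np.float64(242.05141290548158))
origin 133 219 9
```

View pics/hov3.png

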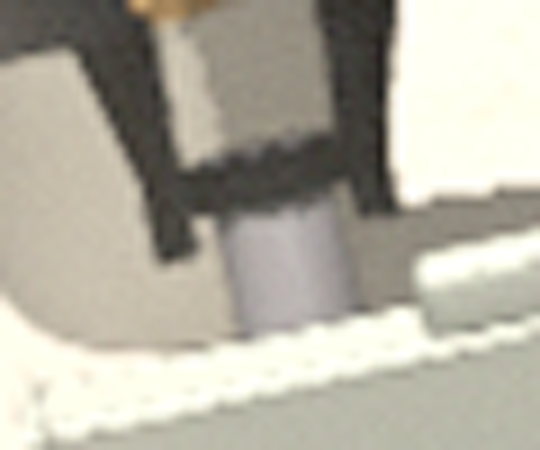

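Cap edge-on again at (162,238), so the tilt is about 33°. Inserting along the bore axis.

Request:
{"name": "arm_command", "arguments": {
  "deltas": [
    [[-0.5, 0.3, -2], 0],
    [[-0.9, 0.6, -4], 0],
    [[-1.2, 0.85, -5.7], 0],
    [[-1.2, 0.85, -5.7], 0],
    [[-1.2, 0.85, -5.7], 0]
  ]
}}

```text
clock: 20.02
tcp_pos: [0.6119, 0.2228, 0.164]
eef_rot: [0.254, 0.967, 0.0, 0.0]
contact_force: [0.9, 0.3, -0.5]
finger_gap: 0.0327
```

```bash
python3 -c "
from h import *
blk(.0615)"
```

```text
G in block mm [ -0.5 -47.2  41. ] F block [-0.8 -0.7 -0.1] M block [-0.08  0.08  0.09] t 20.02
```

Request:
{"name": "arm_command", "arguments": {
  "deltas": [
    [[-0.02, -0.2, -0.05], 0],
    [[-0.02, -0.2, -0.05], 0],
    [[-0.14, -0.14, -0.26], 0],
    [[-0.25, -0.07, -0.47], 0],
    [[-0.37, 0, -0.7], 0],
    [[-0.44, 0.04, -0.82], 0],
    [[-0.44, 0.04, -0.82], 0]
  ]
}}

```text
clock: 20.9
tcp_pos: [0.607, 0.223, 0.1553]
eef_rot: [0.254, 0.967, -0.0, -0.0]
contact_force: [0.6, 0.3, 0.6]
finger_gap: 0.0327
```

```bash
python3 -c "
from h import *
blk(.0615)"
```

```text
G in block mm [ -1.3 -45.   31.3] F block [-0.  -0.5  0.7] M block [-0.08  0.09  0.04] t 20.9
```

Request:
{"name": "arm_command", "arguments": {
  "deltas": [
    [[-0.12, 0.06, -0.21], 0],
    [[-0.23, 0.13, -0.42], 0],
    [[-0.35, 0.19, -0.63], 0],
    [[-0.46, 0.26, -0.85], 0],
    [[-0.46, 0.26, -0.85], 0]
  ]
}}

```text
clock: 21.52
tcp_pos: [0.6023, 0.2256, 0.1467]
eef_rot: [0.254, 0.967, -0.0, -0.0]
contact_force: [1.1, -0.4, -0.2]
finger_gap: 0.0333
```

Request:
{"name": "arm_command", "arguments": {
  "deltas": [
    [[-0.12, 0.06, -0.21], 0],
    [[-0.23, 0.13, -0.42], 0],
    [[-0.35, 0.19, -0.65], 0],
    [[-0.35, 0.19, -0.65], 0]
  ]
}}

```text
clock: 22.02
tcp_pos: [0.5992, 0.2275, 0.1406]
eef_rot: [0.254, 0.967, 0.0, 0.0]
contact_force: [-0.5, 0.0, 0.3]
finger_gap: 0.0328
```

```bash
python3 -c "
from h import *
blk(.0615)"
```

```text
G in block mm [ -1.5 -45.   14. ] F block [0.6 0.2 0. ] M block [-0.12  0.15  0.03] t 22.02
```

Request:
{"name": "arm_command", "arguments": {
  "deltas": [
    [[0, 0, 0], 0],
    [[0, 0, 0], 0],
    [[0, 0, 0], 0],
    [[0.3, -0.2, 2], 0],
    [[1, -0.6, 5], 0],
    [[2, -2, 9], 0],
    [[0, -8, 12], 0],
    [[-3, -14, 12], 0],
    [[-6, -20, 12], 0],
    [[-10, -25, 12], 0],
    [[-14, -29, 12], 0],
    [[-14, -29, 12], 0]
  ],
  "jaw": 0.6
}}

```text
clock: 23.52
tcp_pos: [0.4567, -0.0657, 0.2612]
eef_rot: [0.257, 0.967, -0.001, 0.0]
contact_force: [-0.3, 0.9, 1.0]
finger_gap: 0.0521
```

```bash
python3 -c "
from h import *
st(); X,Y,Z=axes((-.4911,-.8711)); O=np.array([.5695,.1925,.068])
d=grab('top'); s=grab('scene')
for h in(0,.004,.008): print(h,[tuple(np.round(proj(d,O+y*Y+(.010+h)*Z-.0*X),1)) for y in(.045,-.045)])
c=np.clip(d['frame'][170:250,115:215,::-1].astype(float)*1.8,0,255).astype(np.uint8)
cv2.imwrite('pics/seat.png',cv2.resize(c,None,fx=8,fy=7.5 if 0 else 8,interpolation=2)[:600])"
```

```text
23.52 [ 0.4567 -0.0657  0.2612] F [-0.3  0.9  1. ] M [ 0.1  -0.2   0.01] gap 0.0521
0 [(np.float64(184.5), np.float64(214.2)), (np.float64(153.6), np.float64(195.6))]
0.004 [(np.float64(184.7), np.float64(213.3)), (np.float64(153.7), np.float64(194.7))]
0.008 [(np.float64(185.0), np.float64(212.5)), (np.float64(153.9), np.float64(193.8))]
```

View pics/seat.png

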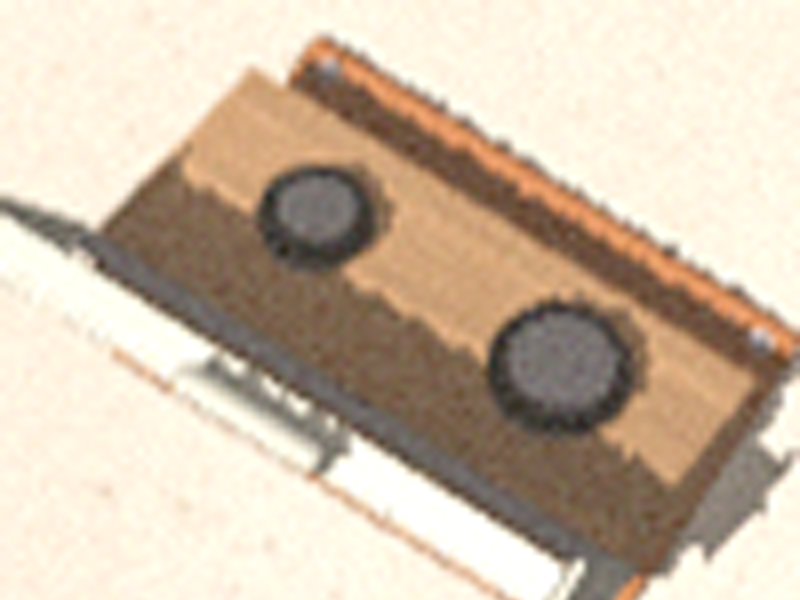

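Both caps lie flush on the wood. Their centres, (185.2,215.6) and (154.5,196.9), match the fully seated prediction once the known top-camera bias is applied. Next I'll plan the cover arc.

Run:
```python
from h import *
st()
H=np.array([.5400,.2092]);g=np.array([.871,-.491]);zh=.0892
def row(p,zt): xy=H+p*g; return np.round([*xy*100,(zt+.0697)*100],1)
print('behind',row(-.055,.23),row(-.055,.155))
P0=row(-.055,.155)
for f in (90,80,70,60,50,40,30,20,10,0,-8,-16,-24,-32,-34):
    a=np.radians(f); r_=.072
    p=r_*np.cos(a)-.02*np.sin(a); z=zh+r_*np.sin(a)+.02*np.cos(a)
    p+= -.0095 if f>0 else (.0095 if f<0 else 0)
    print(f,'p,z',round(p,4),round(z,4),'TCP',row(p,z),'rel',np.round(row(p,z)-P0,1))
```

```text
23.62 [ 0.459  -0.0633  0.2616] F [ 0.5 -0.2  0.1] M [ 0.11 -0.14 -0.02] gap 0.0527
behind [49.2 23.6 30. ] [49.2 23.6 22.5]
90 p,z -0.0295 0.1612 TCP [51.4 22.4 23.1] rel [ 2.2 -1.2  0.6]
80 p,z -0.0167 0.1636 TCP [52.5 21.7 23.3] rel [ 3.3 -1.9  0.8]
70 p,z -0.0037 0.1637 TCP [53.7 21.1 23.3] rel [ 4.5 -2.5  0.8]
60 p,z 0.0092 0.1616 TCP [54.8 20.5 23.1] rel [ 5.6 -3.1  0.6]
50 p,z 0.0215 0.1572 TCP [55.9 19.9 22.7] rel [ 6.7 -3.7  0.2]
40 p,z 0.0328 0.1508 TCP [56.9 19.3 22.1] rel [ 7.7 -4.3 -0.4]
30 p,z 0.0429 0.1425 TCP [57.7 18.8 21.2] rel [ 8.5 -4.8 -1.3]
20 p,z 0.0513 0.1326 TCP [58.5 18.4 20.2] rel [ 9.3 -5.2 -2.3]
10 p,z 0.0579 0.1214 TCP [59.  18.1 19.1] rel [ 9.8 -5.5 -3.4]
0 p,z 0.072 0.1092 TCP [60.3 17.4 17.9] rel [11.1 -6.2 -4.6]
-8 p,z 0.0836 0.099 TCP [61.3 16.8 16.9] rel [12.1 -6.8 -5.6]
-16 p,z 0.0842 0.0886 TCP [61.3 16.8 15.8] rel [12.1 -6.8 -6.7]
-24 p,z 0.0834 0.0782 TCP [61.3 16.8 14.8] rel [12.1 -6.8 -7.7]
-32 p,z 0.0812 0.068 TCP [61.1 16.9 13.8] rel [11.9 -6.7 -8.7]
-34 p,z 0.0804 0.0655 TCP [61.  17.  13.5] rel [11.8 -6.6 -9. ]
```

Request:
{"name": "arm_command", "arguments": {
  "deltas": [
    [[0, 3, 4], 0],
    [[1, 9, 4], 0],
    [[2, 15, 4], 0],
    [[2.5, 21, 4], 0],
    [[3, 26, 4], 0],
    [[3.5, 30.2, 4], 0],
    [[3.5, 30.2, 4], 0],
    [[3.5, 30.2, 4], 0],
    [[3.5, 30.2, 4], 0]
  ],
  "jaw": 0
}}

```text
clock: 24.75
tcp_pos: [0.4943, 0.2387, 0.3005]
eef_rot: [0.254, 0.967, -0.0, 0.0]
contact_force: [-0.5, -0.3, -0.2]
finger_gap: 0.0003
```

Request:
{"name": "arm_command", "arguments": {
  "deltas": [
    [[-0.2, -0.2, -3], 0],
    [[-0.2, -0.2, -6], 0],
    [[-0.2, -0.2, -7.5], 0],
    [[-0.2, -0.2, -7.5], 0]
  ]
}}

```text
clock: 25.25
tcp_pos: [0.492, 0.2366, 0.2249]
eef_rot: [0.254, 0.967, -0.0, -0.001]
contact_force: [-0.4, 0.1, 0.2]
finger_gap: 0.0006
```

Request:
{"name": "arm_command", "arguments": {
  "deltas": [
    [[0.7, -0.4, 0.3], 0],
    [[1.4, -0.8, 0.6], 0],
    [[2.2, -1.2, 0.6], 0],
    [[2.8, -1.6, 0.7], 0],
    [[3.4, -1.9, 0.8], 0],
    [[4.0, -2.2, 0.8], 0],
    [[4.5, -2.5, 0.8], 0],
    [[5.1, -2.8, 0.7], 0],
    [[5.6, -3.1, 0.6], 0],
    [[6.2, -3.4, 0.4], 0],
    [[6.7, -3.7, 0.2], 0],
    [[6.7, -3.7, 0.2], 0]
  ]
}}

```text
clock: 26.75
tcp_pos: [0.5596, 0.2, 0.2272]
eef_rot: [0.254, 0.967, 0.0, 0.0]
contact_force: [0.1, 0.1, -0.9]
finger_gap: 0.0005
```

```bash
python3 -c "
from h import *
st(); crop('scene',210,250,80,60,5,'cov.png',1.3)"
```

```text
26.75 [0.5596 0.2    0.2272] F [ 0.1  0.1 -0.9] M [ 0.05 -0.12 -0.03] gap 0.0005
origin 130 190 5
```

View pics/cov.png

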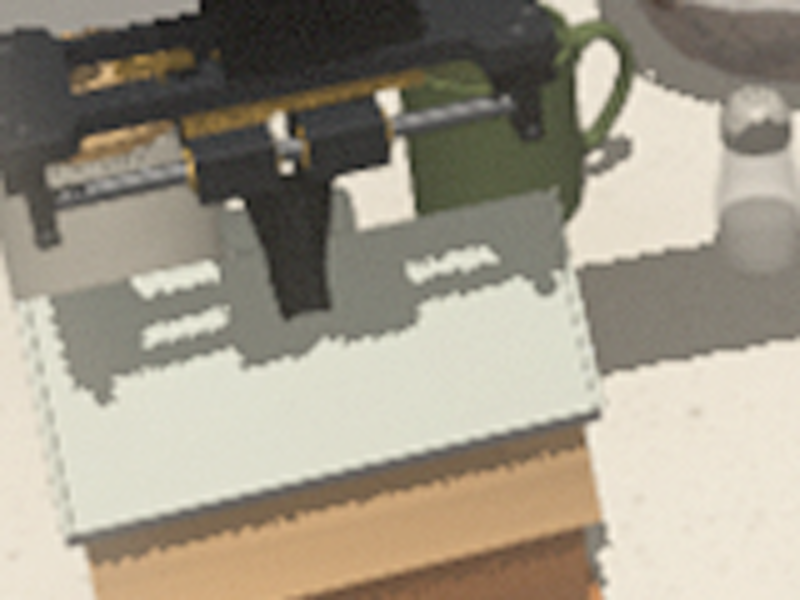

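The cover is following the fingertips. Continuing the arc.

Request:
{"name": "arm_command", "arguments": {
  "deltas": [
    [[0.5, -0.3, -0.3], 0],
    [[1.0, -0.6, -0.6], 0],
    [[1.4, -0.8, -1.0], 0],
    [[1.8, -1.1, -1.5], 0],
    [[2.2, -1.3, -2.0], 0],
    [[2.6, -1.5, -2.5], 0],
    [[2.9, -1.7, -3.1], 0],
    [[3.3, -1.9, -3.6], 0],
    [[3.9, -2.2, -4.2], 0],
    [[4.4, -2.5, -4.8], 0],
    [[4.9, -2.8, -5.3], 0],
    [[5.4, -3.1, -5.8], 0],
    [[5.4, -3.1, -6.4], 0],
    [[5.4, -3.1, -6.9], 0],
    [[5.4, -3.1, -7.4], 0],
    [[5.4, -3.1, -7.9], 0]
  ]
}}

```text
clock: 28.8
tcp_pos: [0.6128, 0.1696, 0.1482]
eef_rot: [0.254, 0.967, 0.0, -0.0]
contact_force: [1.0, -0.7, 0.4]
finger_gap: 0.0006
```

Request:
{"name": "arm_command", "arguments": {
  "deltas": [
    [[-0.1, 0, -0.3], 0],
    [[-0.1, 0, -0.6], 0],
    [[-0.1, 0, -0.8], 0],
    [[-0.1, 0, -0.8], 0]
  ]
}}

```text
clock: 29.3
tcp_pos: [0.612, 0.1694, 0.1403]
eef_rot: [0.254, 0.967, -0.0, -0.0]
contact_force: [0.1, -0.1, 0.4]
finger_gap: 0.0003
```

Predicted shut at TCP z≈0.138. I'll press gently until a firm reaction appears.

Request:
{"name": "arm_command", "arguments": {
  "deltas": [
    [[0, 0, -0.1], 0],
    [[0, 0, -0.2], 0],
    [[0, 0, -0.2], 0]
  ]
}}

```text
clock: 29.68
tcp_pos: [0.6121, 0.1695, 0.1386]
eef_rot: [0.254, 0.967, 0.0, 0.0]
contact_force: [0.7, -1.1, 0.9]
finger_gap: 0.0005
```

Request:
{"name": "arm_command", "arguments": {
  "deltas": [
    [[0, 0, -0.1], 0],
    [[0, 0, -0.2], 0],
    [[0, 0, -0.2], 0]
  ]
}}

```text
clock: 30.05
tcp_pos: [0.6124, 0.1696, 0.1378]
eef_rot: [0.254, 0.967, 0.0, 0.001]
contact_force: [-1.1, -1.9, 8.2]
finger_gap: 0.0005
```

Firm stop (8 N) at z = 0.1378, which is the predicted shut height. Lift off and check.

Request:
{"name": "arm_command", "arguments": {
  "deltas": [
    [[0, 0, 1], 0],
    [[0.2, -0.1, 4], 0],
    [[0, -2, 9], 0],
    [[-2, -8, 12], 0],
    [[-4, -14, 12], 0],
    [[-7, -19, 12], 0],
    [[-10, -24, 12], 0],
    [[-10, -24, 12], 0],
    [[-10, -24, 12], 0]
  ]
}}

```text
clock: 31.18
tcp_pos: [0.5122, -0.0703, 0.2569]
eef_rot: [0.254, 0.967, 0.0, 0.0]
contact_force: [0.5, 1.4, 0.8]
finger_gap: 0.0006
```

Run:
```python
from h import *
st(); X,Y,Z=axes((-.4911,-.8711)); O=np.array([.5672,.1898,.068]) # top-image frame
d=grab('top'); s=grab('scene')
for a in(0,.06,.15):
    e=-X*np.cos(a)+Z*np.sin(a); n=Z*np.cos(a)+X*np.sin(a); Hh=.04*X
    for D,o in((d,O),(s,np.array([.5695,.1925,.068]))): print(a,[tuple(np.round(proj(D,o+Hh+.086*e+.02*n+b*Y),1)) for b in(-.101,.101)])
f=lambda D,u,v,w,h,g:np.clip(D['frame'][v-h:v+h,u-w:u+w,::-1].astype(float)*g,0,255).astype(np.uint8)
cv2.imwrite('pics/shut.png',np.hstack([cv2.resize(f(s,200,270,65,65,1.1),(400,400),interpolation=2),cv2.resize(f(d,170,210,65,65,1.3),(400,400),interpolation=2)]))
```

```text
31.18 [ 0.5122 -0.0703  0.2569] F [0.5 1.4 0.8] M [ 0.07 -0.16 -0.06] gap 0.0006
0 [(np.float64(146.6), np.float64(170.9)), (np.float64(215.0), np.float64(211.9))]
0 [(np.float64(140.5), np.float64(281.8)), (np.float64(238.5), np.float64(257.8))]
0.06 [(np.float64(146.4), np.float64(170.1)), (np.float64(215.1), np.float64(211.2))]
0.06 [(np.float64(139.9), np.float64(279.4)), (np.float64(238.1), np.float64(255.5))]
0.15 [(np.float64(146.0), np.float64(169.0)), (np.float64(215.1), np.float64(210.4))]
0.15 [(np.float64(139.1), np.float64(275.8)), (np.float64(237.6), np.float64(252.1))]
```

View pics/shut.png

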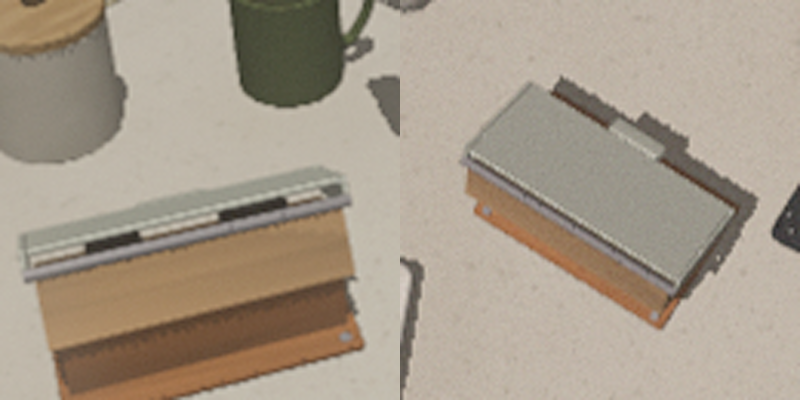

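The scene crop shows the cover lying over the block, with its far corners at about (141.5,281) and (239.5,259). The prediction for fully shut is (140.5,282) and (238.5,258). The mug is in place. Handing in.

```bash
python3 -c "
from h import *
st(); print(r.close_job())"
```

```text
31.28 [ 0.5127 -0.0688  0.2568] F [-0.6  0.2 -0.5] M [ 0.1  -0.18 -0.  ] gap 0.0004
the job is handed in; nothing more can be done
None
```

Both pods are in their own pockets, the cover is shut, and I handed the job in at 31.3 s. No verdict was reported.

**How it was done:** I gripped each pod by its cap and rolled it on its foot edge to tilt it about 32° in the grip. I then slid it down its bore, let it drop the last few millimetres and, once both were in, swung the cover over and pressed it down.

**Last checks:**
- **Pods:** In the top view before closing, both caps were within about 0.3 px (under 1 mm) of the fully seated position, using the block pose taken from that same camera. I did not press the caps to confirm, and the hand-in gives no measurement of them.
- **Cover:** It came to a firm stop at the predicted shut height. That reaction was 8 N, above the 5 N you advised for pressing. Its corners afterwards match the fully shut position to about 2 px.
- **Bystanders:** The mug looked in place in the last picture. I did not re-measure the salt shaker or the glasses, but the arm never touched them and no contact force suggested otherwise.

**Disagreement:** The two cameras differed by about 3 mm on positions. I went with the scene camera because it agreed with the robot's own fingertip position. I viewed 12 pictures, two past the budget.

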